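# Unfold the vise crank and clamp the capacitor

## Robot

A 7-joint arm with a two-finger parallel gripper is mounted at the origin on the work surface. World frame = base frame: x ahead of the robot, y to its left, z up, the work surface at z = 0. Lengths are in m, angles in degrees, forces in N, time in s.
With the tool pointing down it reaches from about 0.425 to 0.925 m from the base axis. Payload 6.8 kg.
Tool frame: the origin (TCP) lies at the very end of the fingers, on their centre line; the grasp point (between the pads) lies 19 mm behind it (env.tcp_to_grasp is the distance from the TCP to the grasp point, in m); z points along the fingers, y is the line along which they close (so a half turn about z gives the same grasp; the last joint's range is limited). The gripper opens to 85 mm and grips with 20 to 120 N. Pads are 22 mm wide; open, the fingers measure 114 mm over their backs; the gripper's body (76 mm by 85 mm) begins 54 mm behind the grasp point. The pads swing forward as they close: fully open they stand 13 mm farther back than shut.
Start: joints at [63.249, 27.33, 1.283, 89.118, -0.659, 63.558, -4.761], TCP at [0.237, -0.632, 0.231] pointing down, gripper open.
Joint ranges: [-169.35, 169.35], [-19.33, 120.38], [-80.79, 83.38], [13.8, 139.57], [-78.32, 258.32], [9.67, 109.79], [-169.56, 169.56]. Speed limits (degrees/s): [136.94, 136.94, 180, 180, 180, 180, 180].

## Interface

Orientations are given as a 3x3 rotation matrix whose columns are the frame's x, y, z axes.
In Python, from workcell import env, imaging gives the robot as it stands.
- The arm moves only by the tool apply_moves, never from a script. Its argument "steps" is a list that holds one entry, the list of rows, each a list of 5 numbers: the finger opening in cm, from 0 to 8.54, then the shift along the tool's x, y, z in cm, then the turn about the tool's z in degrees. In form: [[[jaw, x, y, z, roll], ...]]. A call has 1 to 10 rows; each row is the pose to reach, as a shift and turn from the pose commanded when the call began, along the tool's axes at that moment; what a row does not reach only later rows make up. A row lasts 1/12 s, in which the tool goes at most 41.7 mm and 7.16 degrees, less where a joint would pass 70% of its speed; a pose out of reach is approached as far as the arm can. A call with a gripper value outside its range is refused whole. The fingers move at their own pace and stop on an object; "newtons" is the grip in N (left out, the last holds). Time passes only in rows, so rows that repeat a pose let the fingers close. It gives the time, the measured TCP pose, the force, the opening and the grip force at its end, in the units of the state.
- env.get_state(): the state, without advancing time (a new reading comes with each control period).
- imaging.read_camera(name): name is "side" or "top" or "wrist"; returns a dict with "color" (400x640x3 uint8, red, green, blue), "z_map" (400x640 float32, m along the optical axis (not along the pixel's ray), 0 where there is no reading), "K" (3x3 intrinsics, pixels), "extrinsics" (4x4, takes a point from camera to world coordinates). Camera axes: x right, y down, z forward; pixel columns grow to the right and rows downward; lengths in m; the calibration is good to about 2 mm. A picture is of the moment at which its call begins.
- env.close_job(): hands the job in; it is judged then, once.
The state is a dict: "clock": time; "joints": joint angles; "joint_vel": joint speeds; "tau": joint torques, N m; "position": TCP position; "eef_rot": TCP orientation; "ft_force": force on the tool from outside, world axes, zero at the start; "wrist_torque": the same for the moment, N m; "finger_gap": opening from 0.0 (shut) to 1.0 (fully open); "grasp_force": force on a finger pad.
Only numpy, scipy, OpenCV 4.12 (cv2) and the standard library are available. Lean on these libraries where they do the work, as an engineer would, in place of code of your own. Each camera call takes 0.05 s, during which the arm holds its last target. There are 200 camera calls.

## Task

The block capacitor stands loose between the jaws of the grey rack vise. First swing the folded grip of the vise's crank fully upright, then turn the crank clockwise by that grip until the jaw holds the capacitor firmly against the backstop with about 12 N, and let go. The ceramic cracks above 25 N, so feel for it; do not touch the jaw or the capacitor yourself, and leave everything else on the desk where it is.

Things in the scene. Friction and masses are not known exactly. Their poses are not given: they have to be found in the camera images.
- vise: fixed grey rack vise. Origin on the table under the crank's axis; at its start the crank arm points along the vise's +x, the jaws lie along its +y on a bed 90 mm wide, 20 mm high. Crank housing 100 x 100 mm, top 60 mm above the table. The backstop, a dark steel block 70 x 22 x 42 mm across the bed, is set anew each time: its face lies 208 to 230 mm along +y, not measured
- crank_center (a point): point on the crank's vertical axis at mid-height of the crank arm, 90 mm above the table. Its frame turns with the crank: +x along the flat steel arm (12 mm wide, 8 mm thick, 80 mm long) towards the grip's hinge, +z up
- grip_hinge (a point): hinge of the folding grip, 75 mm out along the crank arm, 105 mm above the table, between two cheeks 20 mm wide overall, tops at 110 mm. Axes as crank_center; hinge axis is y.
- grip_end (a point): centre of the free end of the grip, a black round sleeve 18 mm in diameter and 50 mm long (10 to 60 mm from grip_hinge) that spins freely on its stem. Folded, it lies over the arm pointing back to the crank axis, its sides free to be pinched from above; upright it spans 115 to 165 mm above the table
- grip (a joint): fold angle of the grip: 0 folded on the arm, 1.571 fully upright against its stop. A stiff hinge (0.22 N m, about 5 N at the sleeve) that stays where it is left; starts anywhere from 0 to 0.25
- crank (a joint): crank angle, 0 at the start, growing clockwise seen from above, limit 3.1. Steady friction 0.5 N m (6.7 N along the circle at 75 mm radius), which also holds the jaw when the crank is let go. Each radian moves the jaw 30 mm: each newton of clamping adds 0.4 N along the circle at the grip. Clamping comes at 2.1 to 2.95 rad
- jaw: moving jaw of the vise, a dark steel block 70 x 22 x 40 mm on the bed with a steel pad in front; origin under the block's front face, +y points to the backstop. At the start it is 106 mm along the vise's +y. The pad's face is 14 mm ahead of the origin and is sprung, 5 N per mm, so the clamping force builds up over some mm of jaw travel
- capacitor: block capacitor of green ceramic, 32 x 25 x 28 mm (x, y, z; the 25 mm lies across the jaws) with two short brass studs on top, loose on the vise bed (20 mm above the table) between jaw pad and backstop, touching neither at first; origin under its centre. About 70 g. It slides along when the pad meets it and is clamped only once it reaches the backstop
- grommet_cup: black rubber cup, 64 mm wide, 45 mm high, near the vise; leave it. Origin under its centre
- tweezer_case: steel case 26 x 135 x 14 mm beside the vise; leave it. Origin under its centre
- stylus: wooden stylus 165 mm long, 8 mm thick; leave it. Origin under its middle
- disc_capacitor: ceramic disc 32 mm wide, 9 mm high with a stud, lying beside the vise; leave it. Origin under its centre
- flux_jar: jar 52 mm wide, 60 mm high; leave it. Origin under its centre
- screwdriver: screwdriver 170 mm long; leave it. Origin under it
Things that resemble listed ones, but are neither listed nor needed, are in the scene too. Leave any orange or red look-alike of the capacitor alone.

How it is judged (in metres and radians):
On the way, in this order (a step that is already met when the one before it is completed fails the run):
1. the grip stands fully upright (value of joint grip above 1.42 rad and value of joint crank below 0.3 rad), for 0.2 s.
2. the jaw clamps the capacitor (contact force between jaw and capacitor above 6 N), for 0.3 s.
At the end, for the whole second after the job is handed in: the jaw presses the capacitor with 6 to 20 N, capacitor upright on the bed (within 0.12 rad) between jaw and backstop, jaw and capacitor at rest, grip upright (at least 1.38 rad) (contact force between jaw and capacitor between 6 and 20 N and value of joint grip above 1.38 rad and angle between capacitor's own z axis and vertical below 0.12 rad and linear speed of each of capacitor, jaw below 0.01 m/s and y of capacitor in the frame of jaw above 0.015 m and z of capacitor in the frame of jaw below 0.004 m); the robot touches nothing.
It fails at once if the capacitor is pressed with more than 25 N by the jaw (contact force between jaw and capacitor above 25 N).
It fails at once if the crank is turned before the grip is up (value of joint crank above 0.3 rad and value of joint grip below 1.2 rad).
It fails at once if the robot pushes the jaw or touches the capacitor (contact force between any of the fingers, the arm and jaw above 2 N or contact force between any of the fingers, the arm and capacitor above 2 N).
It fails at once if something else on the desk is moved more than 25 mm (distance of any of grommet_cup, tweezer_case, stylus, disc_capacitor, flux_jar, screwdriver from where it was at the start of the episode above 0.025 m).
It also fails if it takes over 72 s, if anything falls off the work surface, if the arm or the gripper's body presses on something with over 40 N, if the wrist force passes 120 N, or if a joint passes its speed limit or range.

## Working session

There is one attempt and no reset: what is moved stays moved. The work goes in short steps, Python scripts to look and compute and a tool call to move; the robot and the scene stay as the last step left them, time stands still between calls to the robot, and variables do not carry over. Pictures are saved under pics/ and viewed, at most 10 in all, crops included, and the job is handed in when it is done.

Besides the shell and the picture viewer there is one more tool, called after "Emit:" as name(argument=value, ...), one argument or row to a line, values as JSON. apply_moves: Moves the arm, as the interface text tells. Its arguments: {"type":"object","properties":{"steps":{"type":"array","items":{"type":"array","items":{"type":"array","items":{"type":"number"}}}},"newtons":{"type":"number"}},"required":["steps"]}

```bash
mkdir -p pics
python3 - <<'E'
from workcell import env, imaging
import cv2,numpy as np
for n in("top","side"):
    c=imaging.read_camera(n); np.savez(f"pics/{n}0.npz",**c)
    cv2.imwrite(f"pics/{n}0.png",c["color"][:,:,::-1])
    print(n,c["K"].tolist(),np.round(c["extrinsics"],4).tolist())
s=env.get_state();print(s,env.tcp_to_grasp)
E
```

```text
top [[460.1661505784247, 0.0, 326.4437878900494], [0.0, 460.1661505784247, 192.27510347969158], [0.0, 0.0, 1.0]] [[0.0231, -0.9984, 0.0512, 0.4804], [-0.9996, -0.0223, 0.0167, -0.0786], [-0.0155, -0.0516, -0.9985, 1.4291], [0.0, 0.0, 0.0, 1.0]]
side [[472.72627199751344, 0.0, 314.8926798219692], [0.0, 472.72627199751344, 199.76222042345597], [0.0, 0.0, 1.0]] [[-0.9825, -0.1033, 0.1548, 0.4133], [-0.1859, 0.5891, -0.7864, 0.8117], [-0.01, -0.8014, -0.598, 0.7497], [0.0, 0.0, 0.0, 1.0]]
{'clock': 0.1, 'joints': array([63.24905749, 27.37097867,  1.27969169, 89.17329434, -0.65866132,
       63.55983962, -4.75869759]), 'joint_vel': array([-0.01516385, -0.09840618,  0.01905747, -0.1741004 ,  0.01225432,
        0.05310592, -0.05522674]), 'tau': array([ 4.39086740e-03, -5.97761393e+01,  1.61384225e+00, -2.81955439e+01,
        1.28866217e-02,  4.98701018e-03, -2.46416988e-06]), 'position': array([ 0.23681931, -0.63150304,  0.23041897]), 'eef_rot': array([[ 9.36295737e-01,  3.51211892e-01, -7.07069722e-04],
       [ 3.51212583e-01, -9.36294488e-01,  1.53390893e-03],
       [-1.23298426e-04, -1.68452417e-03, -9.99998574e-01]]), 'ft_force': array([-1.14387447, -0.49007613,  0.25356654]), 'wrist_torque': array([-0.01934028, -0.00067364, -0.05473964]), 'grasp_force': 0.0, 'finger_gap': 1.0029442884732582} 0.0187
```

View pics/top0.png

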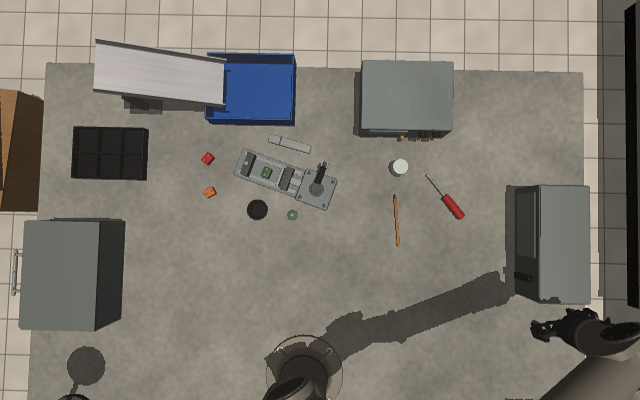

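View pics/side0.png

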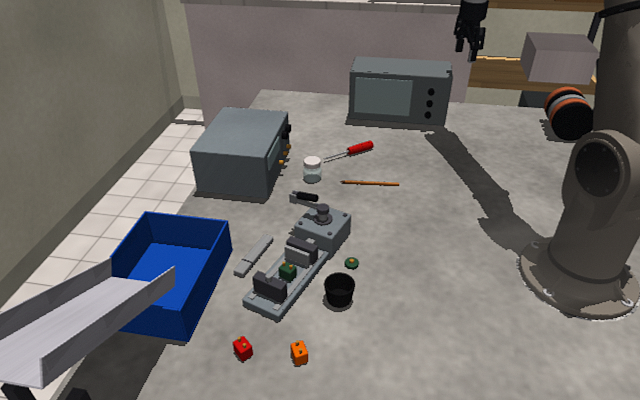

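```bash
cat > h.py <<'E'
import numpy as np,cv2
def cloud(c):
    K=c["K"];z=c["z_map"];v,u=np.mgrid[:z.shape[0],:z.shape[1]]
    p=np.stack([(u-K[0,2])/K[0,0]*z,(v-K[1,2])/K[1,1]*z,z],-1)
    return p@c["extrinsics"][:3,:3].T+c["extrinsics"][:3,3]
E
python3 - <<'E'
from h import *
a=np.load("pics/top0.npz");b=np.load("pics/side0.npz")
A=cv2.resize(a["color"][125:225,225:345],None,fx=5,fy=5,interpolation=3)
B=cv2.resize(b["color"][180:320,230:360],None,fx=4,fy=4,interpolation=3)
cv2.imwrite("pics/a1.png",A[:,:,::-1]);cv2.imwrite("pics/b1.png",B[:,:,::-1])
P=cloud(a)
roi=np.zeros(P.shape[:2],bool);roi[140:215,228:345]=1
z=P[...,2]
for lo,hi in((.012,.028),(.052,.068),(.085,.135)):
    m=roi&(z>lo)&(z<hi)
    r=cv2.minAreaRect(P[m][:,:2].astype(np.float32)*1000);print(lo,m.sum(),r,np.round(np.median(P[m],0),4))
m=roi&(z>.085)
for v,u in np.argwhere(m): print(u,v,np.round(P[v,u]*1000).astype(int),a["color"][v,u].tolist(),end="; ")
print()
Q=cloud(b);roi=np.zeros(z.shape,bool);roi[185:260,280:355]=1
m=roi&(Q[...,2]>.1)
for v,u in np.argwhere(m)[::3]: print(u,v,np.round(Q[v,u]*1000).astype(int),b["color"][v,u].tolist(),end="; ")
E
```

```text
0.012 1520 ((597.8175048828125, 79.94418334960938), (229.6086883544922, 307.83917236328125), 1.372129201889038) [0.6182 0.1158 0.0206]
0.052 1346 ((589.056640625, 61.59477233886719), (281.4122314453125, 99.95360565185547), 71.109130859375) [ 0.5725 -0.0007  0.0611]
0.085 232 ((591.742431640625, -37.060020446777344), (27.591293334960938, 97.10981750488281), 68.55030059814453) [ 0.5879 -0.0346  0.1119]
274 140 [ 480  -79 1429] [146, 144, 137]; 246 142 [ 480  -79 1429] [138, 133, 122]; 273 142 [ 480  -79 1429] [127, 126, 119]; 235 144 [ 480  -79 1429] [133, 129, 119]; 285 148 [ 480  -79 1429] [141, 135, 123]; 334 148 [ 480  -79 1429] [133, 125, 115]; 245 149 [ 480  -79 1429] [119, 123, 119]; 267 149 [ 480  -79 1429] [144, 139, 128]; 330 150 [ 480  -79 1429] [141, 136, 125]; 242 152 [ 480  -79 1429] [124, 128, 125]; 342 154 [ 480  -79 1429] [131, 127, 115]; 248 155 [ 480  -79 1429] [79, 76, 76]; 258 156 [ 480  -79 1429] [144, 142, 136]; 322 156 [ 480  -79 1429] [140, 134, 123]; 296 157 [ 480  -79 1429] [147, 141, 130]; 322 160 [641 -42 110] [153, 150, 141]; 323 160 [641 -44 112] [150, 14
[... 11379 characters left out ...]
-28 114] [11, 11, 13]; 309 198 [592 -28 115] [10, 12, 12]; 312 198 [585 -26 117] [13, 12, 13]; 315 198 [578 -25 119] [14, 12, 16]; 295 199 [627 -36 101] [61, 61, 62]; 303 199 [608 -36 104] [5, 5, 8]; 306 199 [599 -27 111] [6, 6, 6]; 309 199 [592 -27 113] [8, 7, 8]; 312 199 [585 -24 115] [13, 12, 12]; 315 199 [578 -26 115] [14, 14, 16]; 306 200 [600 -31 106] [34, 34, 35]; 309 200 [592 -25 111] [11, 10, 13]; 312 200 [584 -23 113] [0, 0, 0]; 315 200 [578 -24 114] [3, 3, 4]; 313 201 [581 -20 113] [20, 19, 20]; 316 201 [577 -31 106] [35, 34, 34]; 334 224 [413 812 750] [120, 128, 131]; 309 233 [413 812 750] [54, 56, 58]; 351 235 [413 812 750] [166, 160, 153]; 349 254 [413 812 750] [157, 153, 145];
```

View pics/a1.png

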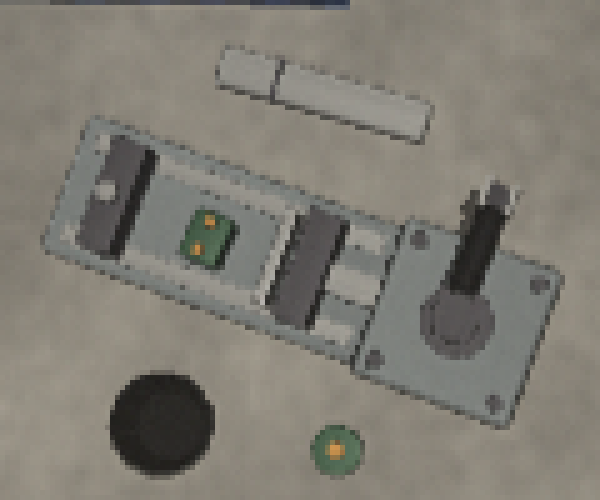

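View pics/b1.png

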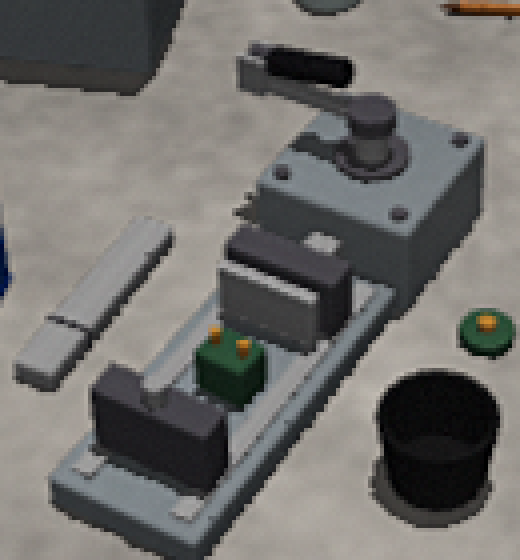

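The pictures show the vise crank's knob at (316,188) in the top view, the folded grip lying from there up to its hinge at about (324,163), the green capacitor at (266,173), and the look-alikes and loose items well clear of the crank's circle. The fitted vise frame has its origin at (0.5597, -0.0242), with +y at 71.1° and +x at -18.9°.

```bash
cat >> h.py <<'E'
O=np.array([.5597,-.0242]);ph=np.radians(-18.9)
def w(r,z,th=0,lat=0):  # crank polar -> world; th clockwise
    a=ph-th; return np.r_[O+r*np.array([np.cos(a),np.sin(a)])+lat*np.array([-np.sin(a),np.cos(a)]),z]
def shift(s,p): return np.round((np.asarray(p)-s["position"])@s["eef_rot"]*100,2)
E
python3 - <<'E'
from h import *; from workcell import env
s=env.get_state(); p=w(.033,.17);print(p,shift(s,p))
E
```

```text
[ 0.59092082 -0.03488927  0.17      ] [ 54.11 -43.41   6.11]
```

Emit:
apply_moves(
  steps=[
    [[5,10,-8,1,5],[5,15,-12,1,10],[5,20,-16,2,15],[5,25,-20,3,20],[5,30,-24,4,25],[5,35,-28,4,30],[5,40,-32,5,35],[5,44,-35,6,39.5],[5,48,-38,6.1,39.5],[5,51,-41,6.1,39.5]],
  ],
)

```text
clock: 0.93
position: [0.45, -0.2739, 0.1913]
eef_rot: [[0.946, -0.325, -0.0], [-0.325, -0.946, 0.0], [-0.0, 0.0, -1.0]]
ft_force: [0.6, -0.7, -0.4]
finger_gap: 0.583
grasp_force: 0.0
```

Run:
```python
from h import *; from workcell import env
s=env.get_state(); p=w(.033,.14);print(s["clock"],s["position"],shift(s,p)); y=s["eef_rot"][:,1];print(np.degrees(np.arctan2(y[1],y[0])),s["finger_gap"],s["joints"],s["eef_rot"][2])
```

```text
0.9333 [ 0.44995717 -0.2739451   0.19128256] [  5.56 -27.19   5.12]
-108.96594173732669 0.5828892466419598 [ 25.24662325  16.06811395  -0.83771011 111.68303922   0.30091543
  52.27786436 -84.70852899] [-4.79464144e-04  6.21512942e-05 -9.99999883e-01]
```

Emit:
apply_moves(
  steps=[
    [[5,1,-5,1,0],[5,2,-9,2,0],[5,3,-13,3,0],[5,3.5,-17,4,0],[5,4.5,-21,5,0],[5,5.3,-25,5.1,0],[5,5.56,-27.2,5.1,0],[5,5.56,-27.2,5.1,0],[5,5.56,-27.2,5.1,0]],
  ],
)

```text
clock: 1.68
position: [0.5908, -0.0338, 0.1401]
eef_rot: [[0.947, -0.32, -0.001], [-0.32, -0.947, 0.001], [-0.001, -0.001, -1.0]]
ft_force: [0.2, -1.8, 0.0]
finger_gap: 0.584
grasp_force: 0.0
```

Run:
```python
from h import *; from workcell import env,imaging
s=env.get_state(); p=w(.033,.093);print(s["clock"],s["position"],shift(s,p),s["ft_force"],s["finger_gap"])
c=imaging.read_camera("wrist");cv2.imwrite("pics/w1.png",c["color"][:,:,::-1])
```

```text
1.6833 [ 0.5908092  -0.03376329  0.14007934] [0.05 0.11 4.71] [ 0.19250646 -1.75761508  0.00694946] 0.5842795848211001
```

View pics/w1.png

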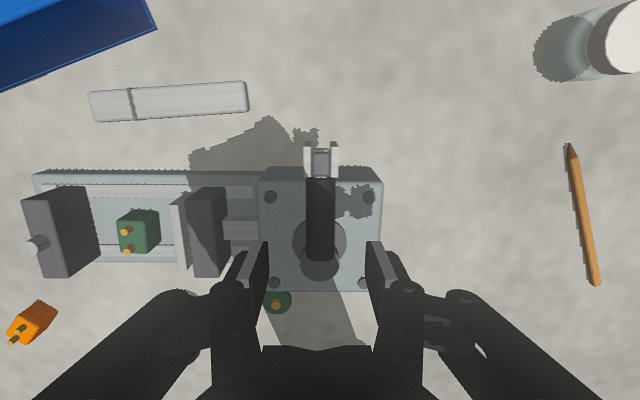

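The wrist view shows the sleeve at (320,220), lying centred between the open fingers at columns 245 to 385. Alignment is good, so I descend and pinch.

Emit:
apply_moves(
  steps=[
    [[5,0.05,0.1,1.5,0],[5,0.05,0.1,3,0],[5,0.05,0.1,4.2,0],[5,0.05,0.1,4.7,0],[5,0.05,0.1,4.7,0],[1,0.05,0.1,4.7,0],[1,0.05,0.1,4.7,0],[1,0.05,0.1,4.7,0],[1,0.05,0.1,4.7,0],[1,0.05,0.1,4.7,0]],
  ],
  newtons=50,
)

```text
clock: 2.57
position: [0.5916, -0.0365, 0.0947]
eef_rot: [[0.946, -0.324, 0.002], [-0.324, -0.946, 0.001], [0.002, -0.002, -1.0]]
ft_force: [1.6, 4.6, 2.6]
finger_gap: 0.191
grasp_force: 48.9
```

Run:
```python
from h import *; from workcell import env,imaging
s=env.get_state(); p0=s["position"];print(s["clock"],p0,s["ft_force"],s["finger_gap"],s["grasp_force"])
g=p0+[0,0,-0] ; H=w(.075,.105)
zg=p0[2]+.0187-.003
v=np.array([p0[0],p0[1],zg])-H; print("lateral",v[:2]@[-np.sin(ph),np.cos(ph)])
r=v[:2]@[np.cos(ph),np.sin(ph)];d=np.hypot(r,v[2]);a0=np.arctan2(v[2],-r);print(r,v[2],d,a0)
for a in np.linspace(a0,1.62,10):
    q=H+d*np.r_[-np.cos(a)*np.cos(ph),-np.cos(a)*np.sin(ph),np.sin(a)]; q[2]-=.0157
    print(round(a,2),shift(s,q))
```

```text
2.5667 [ 0.59160743 -0.03646779  0.09470179] [1.55295549 4.59161023 2.62163245] 0.19103118204223715 48.85057210922241
lateral -0.0012710041426715613
-0.040839100231047774 0.0054017921233645155 0.04119479901426404 0.1315067316373904
0.13 [ 0.   -0.13  0.  ]
0.3 [ 0.15 -0.13 -0.66]
0.46 [ 0.4  -0.13 -1.3 ]
0.63 [ 0.75 -0.13 -1.88]
0.79 [ 1.2  -0.13 -2.39]
0.96 [ 1.72 -0.13 -2.83]
1.12 [ 2.31 -0.13 -3.17]
1.29 [ 2.95 -0.13 -3.41]
1.45 [ 3.61 -0.13 -3.54]
1.62 [ 4.29 -0.13 -3.57]
```

Emit:
apply_moves(
  steps=[
    [[1,0.05,0,-0.33,0],[1,0.15,0,-0.66,0],[1,0.27,0,-1.0,0],[1,0.4,0,-1.3,0],[1,0.57,0,-1.6,0],[1,0.75,0,-1.88,0],[1,0.97,0,-2.15,0],[1,1.2,0,-2.39,0],[1,1.45,0,-2.62,0],[1,1.72,0,-2.83,0]],
  ],
)

```text
clock: 3.4
position: [0.6026, -0.0405, 0.1187]
eef_rot: [[0.947, -0.322, -0.01], [-0.322, -0.947, 0.003], [-0.01, 0.0, -1.0]]
ft_force: [-2.6, 10.7, -15.2]
finger_gap: 0.185
grasp_force: 49.0
```

Run:
```python
from h import *; from workcell import env,imaging
s=env.get_state(); H=w(.075,.105);p=s["position"]
v=p+[0,0,.0157]-H;r=v[:2]@[np.cos(ph),np.sin(ph)];print(p,r,v[2],np.hypot(r,v[2]),np.arctan2(v[2],-r),s["ft_force"],s["finger_gap"],"lat",v[:2]@[-np.sin(ph),np.cos(ph)])
c=imaging.read_camera("side");cv2.imwrite("pics/s2.png",cv2.resize(c["color"][100:260,230:400],None,fx=3.5,fy=3.5)[:,:,::-1])
```

```text
[ 0.60260781 -0.0404628   0.11866189] -0.02913774418302657 0.029361893089834792 0.041365793862736235 0.7892297736488744 [ -2.64374293  10.69925807 -15.21057463] 0.18484106693151692 lat -0.0014874105875443194
```

View pics/s2.png

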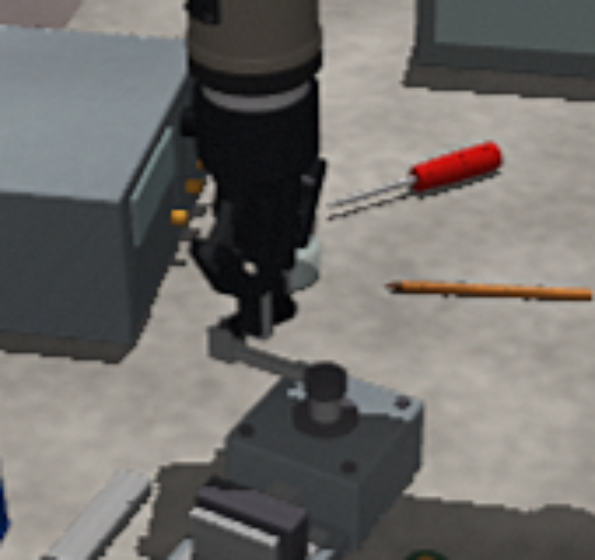

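The view shows the grip lifting off the arm, still held by the fingers at about (265,315), with the crank arm unmoved. I keep following the arc and ease off the sideways load.

Emit:
apply_moves(
  steps=[
    [[1,0.3,-0.05,-0.18,0],[1,0.6,-0.1,-0.35,0],[1,0.9,-0.13,-0.48,0],[1,1.23,-0.13,-0.6,0],[1,1.55,-0.13,-0.68,0],[1,1.9,-0.13,-0.73,0],[1,2.25,-0.13,-0.75,0],[1,2.6,-0.13,-0.75,0],[1,2.8,-0.13,-0.75,0],[1,2.8,-0.13,-0.75,0]],
  ],
)

```text
clock: 4.28
position: [0.6277, -0.0491, 0.1267]
eef_rot: [[0.946, -0.323, -0.014], [-0.323, -0.946, 0.002], [-0.014, 0.002, -1.0]]
ft_force: [-10.5, 6.3, -1.8]
finger_gap: 0.181
grasp_force: 48.7
```

```bash
cat >> h.py <<'E'
def rep(s):
    p=s["position"];e=p[:2]-O;th=ph-np.arctan2(e[1],e[0]);t=np.array([np.sin(ph-th),-np.cos(ph-th)])
    print("t %.2f r %.4f th %.4f z %.4f"%(s["clock"],np.hypot(*e),th%(2*np.pi),p[2]),"f",s["ft_force"].round(1),"tang %.2f rad %.2f"%(s["ft_force"][:2]@t,s["ft_force"][:2]@np.array([np.cos(ph-th),np.sin(ph-th)])),"gap %.3f"%s["finger_gap"],s["grasp_force"])
E
python3 - <<'E'
from h import *; from workcell import env,imaging
s=env.get_state(); rep(s); print(shift(s,w(.075,s["position"][2])),s["eef_rot"].round(3).tolist(),s["joints"].round(1))
E
```

```text
t 4.28 r 0.0724 th 0.0216 z 0.1267 f [-10.5   6.3  -1.8] tang -2.33 rad -12.00 gap 0.181 48.66823375225067
[ 0.26 -0.16 -0.  ] [[0.946, -0.323, -0.014], [-0.323, -0.946, 0.002], [-0.014, 0.002, -1.0]] [   2.9   29.9   -5.5   99.9    3.3   51.1 -112.8]
```

Emit:
apply_moves(
  steps=[
    [[1,0.2,-0.05,0,0],[1,0.4,-0.05,0,0],[1,0.5,-0.05,0,0],[1,0.5,-0.05,0,0],[1,0.5,-0.05,0,0]],
  ],
)

```text
clock: 4.7
position: [0.6314, -0.0505, 0.1265]
eef_rot: [[0.946, -0.323, -0.016], [-0.323, -0.946, 0.002], [-0.016, 0.003, -1.0]]
ft_force: [-14.8, 6.7, 1.1]
finger_gap: 0.174
grasp_force: 48.5
```

Run:
```python
from h import *; from workcell import env,imaging
s=env.get_state(); rep(s)
```

```text
t 4.70 r 0.0764 th 0.0213 z 0.1265 f [-14.8   6.7   1.1] tang -1.20 rad -16.15 gap 0.174 48.45619797706604
```

Run:
```python
from h import *; from workcell import env,imaging
c=imaging.read_camera("side");d=imaging.read_camera("wrist")
A=cv2.resize(c["color"][140:230,250:350],(440,396),interpolation=3);B=cv2.resize(d["color"][80:330,200:440],(360,375))
M=np.zeros((396,800,3),np.uint8);M[:,:440]=A;M[:375,440:]=B
cv2.imwrite("pics/s3.png",M[:,:,::-1])
```

```text
(no output)
```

View pics/s3.png

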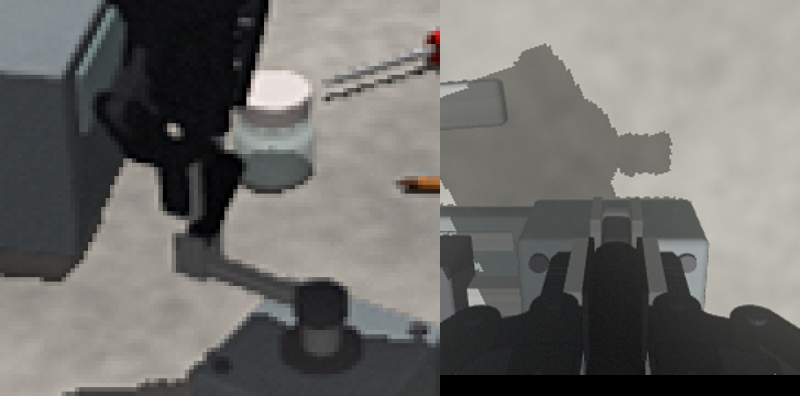

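Run:
```python
from h import *; from workcell import env,imaging
for n in("wrist","side"):
    c=imaging.read_camera(n);P=cloud(c);e=P[...,:2]-O
    r=e@[np.cos(ph),np.sin(ph)];l=e@[-np.sin(ph),np.cos(ph)];z=P[...,2]
    m=(abs(l)<.007)&(r>.02)&(r<.11)&(z>.1)&(z<.175)&(c["z_map"]>.02)
    if n=="side": m=(abs(l)<.02)&(r>.04)&(r<.11)&(z>.1)&(z<.175)
    for lo in np.arange(.1,.175,.005):
        k=m&(z>=lo)&(z<lo+.005)
        if k.sum(): print(n,round(lo*1000),k.sum(),"r",np.round(np.percentile(r[k],[5,50,95])*1000,1),"l",np.round(np.percentile(l[k],[5,95])*1000,1),np.median(c["color"][k],0))
```

```text
wrist 100 72 r [72.8 83.5 85.5] l [-6.   5.8] [70.  70.  68.5]
wrist 105 225 r [75.4 82.1 85.3] l [-6.2  6.5] [64. 64. 64.]
wrist 110 152 r [78.3 80.1 81.6] l [-6.4  3.5] [63. 63. 63.]
wrist 115 94 r [75.9 79.1 80.2] l [-6.   5.8] [40. 40. 40.]
wrist 120 197 r [74.7 77.8 79.5] l [-6.4  5.5] [39. 39. 38.]
wrist 125 209 r [72.8 75.8 78.2] l [-6.3  5.9] [36. 36. 36.]
wrist 130 244 r [71.2 74.1 81.8] l [-6.   6.2] [34. 34. 34.]
wrist 135 262 r [69.2 72.1 85.2] l [-6.4  6.1] [32. 32. 32.]
wrist 140 288 r [67.6 70.4 82. ] l [-6.3  6.2] [29. 30. 30.]
wrist 145 311 r [65.4 68.3 85.6] l [-6.1  6.2] [27. 28. 28.]
wrist 150 363 r [63.3 66.6 80. ] l [-6.4  6.3] [25. 26. 26.]
wrist 155 559 r [49.8 63.6 81.3] l [-6.   6.2] [23. 24. 25.]
wrist 160 630 r [55.2 61.8 82.7] l [-6.1  6.7] [24.  24.  25.5]
side 100 20 r [67.5 70.2 85.5] l [-9.2  9.4] [65.5 66.  66. ]
side 105 19 r [68.2 74.7 84.5] l [-8.6  9.7] [60. 62. 61.]
side 110 14 r [67.7 74.7 81.4] l [2.2 9.4] [62.5 62.  62. ]
side 115 12 r [64.3 69.2 76.8] l [-0.6  6.8] [8.5 7.5 8.5]
side 120 8 r [61.9 66.  73. ] l [1.9 8.1] [ 8.5  7.5 10. ]
side 125 15 r [59.3 65.3 80.3] l [ 0.1 12.9] [8. 8. 8.]
side 130 16 r [58.5 67.3 80.7] l [ 4.4 17. ] [26. 26. 29.]
side 135 28 r [56.2 67.2 80.6] l [ 1.1 18.2] [ 8.5 10.  10.5]
side 140 24 r [55.5 68.5 80.9] l [ 5.1 19.5] [11.  10.5 13.5]
side 145 28 r [52.7 66.  81.6] l [-5.5 18.6] [12.  11.5 11. ]
side 150 38 r [52.2 67.2 80.2] l [-8.8 19.2] [11. 11. 13.]
side 155 42 r [49.4 67.3 79.3] l [-10.1  18.5] [11.  10.  12.5]
side 160 48 r [53.6 66.5 76.7] l [-14.   15.1] [12. 12. 13.]
side 165 14 r [63.3 69.6 76.3] l [-15.2  19. ] [10.5 12.5 14. ]
side 170 21 r [64.7 67.4 77.1] l [-15.8  19.1] [12. 14. 14.]
```

The wrist depth shows the sleeve sloping from r 79 mm at z 117 to r 62 mm at z 162. It stands at only about 1.2 rad and has slid to the edge of the pads. I release it and push it outward from the inner side with shut fingers.

Emit:
apply_moves(
  steps=[
    [[4.5,-0.3,0,0,0],[4.5,-0.3,0,0,0],[4.5,-0.3,0,0,0],[4.5,-0.5,0,-2,0],[4.5,-0.5,0,-5.5,0],[4.5,-3,0,-6,0],[1,-5.8,0,-6,0],[0,-6.2,0,-6,0],[0,-6.2,0,-6,0],[0,-6.2,0,-6,0]],
  ],
)

```text
clock: 5.73
position: [0.5809, -0.0329, 0.1901]
eef_rot: [[0.946, -0.325, 0.002], [-0.325, -0.946, -0.001], [0.002, -0.0, -1.0]]
ft_force: [1.4, -0.3, -0.4]
finger_gap: 0.004
grasp_force: 0.0
```

Run:
```python
from h import *; from workcell import env,imaging
s=env.get_state(); rep(s); print(shift(s,w(.02,.142)))
for n in("wrist","side"):
    c=imaging.read_camera(n);P=cloud(c);e=P[...,:2]-O
    r=e@[np.cos(ph),np.sin(ph)];l=e@[-np.sin(ph),np.cos(ph)];z=P[...,2]
    m=(abs(l)<.012)&(r>.03)&(r<.11)&(z>.1)&(z<.175)&(c["z_map"]>.02)
    for lo in np.arange(.1,.175,.01):
        k=m&(z>=lo)&(z<lo+.01)
        if k.sum(): print(n,round(lo*1000),k.sum(),"r",np.round(np.percentile(r[k],[5,50,95])*1000,1),"l",np.round(np.percentile(l[k],[5,50,95])*1000,1))
```

```text
t 5.73 r 0.0230 th 0.0596 z 0.1901 f [ 1.4 -0.3 -0.4] tang -0.23 rad 1.44 gap 0.004 0.0
[-0.3  -0.14  4.81]
wrist 100 231 r [72.6 81.5 85.1] l [-11.3   0.    8.1]
wrist 110 110 r [75.5 79.8 83.9] l [-10.1  -1.8   6.5]
wrist 120 186 r [70.9 76.  78.7] l [-9.5 -2.1  6.1]
wrist 130 198 r [67.2 72.3 75. ] l [-9.3 -1.4  6.4]
wrist 140 245 r [62.3 68.5 71.4] l [-9.4 -1.4  6.5]
wrist 150 493 r [49.2 60.7 67.1] l [-8.6 -1.3  6.4]
wrist 160 388 r [53.7 58.9 63.4] l [-7.8 -1.3  5.2]
side 100 40 r [67.9 74.1 85.7] l [-8.9  6.9  9.8]
side 110 21 r [64.5 73.  79.5] l [1.  4.7 8.8]
side 120 27 r [60.3 67.2 76.5] l [-0.4  4.9  8.9]
side 130 26 r [55.5 62.1 71.9] l [0.8 5.2 8.1]
side 140 24 r [53.4 58.5 69.5] l [2.6 5.5 9.4]
side 150 31 r [50.  53.8 65.1] l [-3.6  4.9  8.9]
side 160 27 r [50.3 57.3 62. ] l [-8.1 -0.2  8.4]
```

Emit:
apply_moves(
  steps=[
    [[0,-0.3,0,2,0],[0,-0.3,0,4.5,0],[0,-0.3,0,4.8,0],[0,0.5,0,4.8,0],[0,1.0,0,4.8,0],[0,1.5,0,4.8,0],[0,2.0,0,4.8,0],[0,2.4,0,4.8,0],[0,2.7,0,4.8,0],[0,2.7,0,4.8,0]],
  ],
)

```text
clock: 6.67
position: [0.6063, -0.0411, 0.1427]
eef_rot: [[0.946, -0.325, 0.0], [-0.325, -0.946, 0.0], [0.0, -0.0, -1.0]]
ft_force: [-3.4, 0.1, 2.5]
finger_gap: 0.002
grasp_force: 1.7
```

```bash
cat > sl.py <<'E'
from h import *; from workcell import env,imaging
def sleeve(th=0):
    c=imaging.read_camera("wrist");P=cloud(c);e=P[...,:2]-O;a=ph-th
    r=e@[np.cos(a),np.sin(a)];l=e@[-np.sin(a),np.cos(a)];z=P[...,2]
    m=(abs(l)<.007)&(r>.05)&(r<.11)&(z>.115)&(z<.155)&(c["z_map"]>.02)
    o=[];zz=np.arange(.115,.155,.005)
    for lo in zz: 
        k=m&(z>=lo)&(z<lo+.005); o.append(np.median(r[k]) if k.sum()>15 else np.nan)
    o=np.array(o);g=~np.isnan(o);print("outer r",np.round(o*1000,1),"fold",np.pi/2+np.polyfit(zz[g],o[g],1)[0] if g.sum()>2 else None)
E
python3 -c "
from sl import *
rep(env.get_state());sleeve()"
```

```text
t 6.67 r 0.0496 th 0.0180 z 0.1427 f [-3.4  0.1  2.5] tang 1.03 rad -3.19 gap 0.002 1.724068857729435
outer r [82.6 82.3 81.6 81.2 80.5 79.9 79.4 78.8] fold 1.4591454567791202
```

Emit:
apply_moves(
  steps=[
    [[0,0.2,0,0,0],[0,0.4,0,0,0],[0,0.6,0,0,0],[0,0.75,0,0,0],[0,0.9,0,0,0],[0,0.9,0,0,0]],
  ],
)

```text
clock: 7.22
position: [0.6127, -0.0435, 0.1414]
eef_rot: [[0.946, -0.324, -0.003], [-0.324, -0.946, 0.001], [-0.003, 0.001, -1.0]]
ft_force: [-8.9, 2.4, 5.7]
finger_gap: 0.0
grasp_force: 4.4
```

```bash
python3 -c "
from sl import *
rep(env.get_state());sleeve()"
```

```text
t 7.22 r 0.0564 th 0.0188 z 0.1414 f [-8.9  2.4  5.7] tang 0.80 rad -9.19 gap 0.000 4.442956689745188
outer r [84.3 84.4 84.4 84.6 84.5 84.5 84.6 84.5] fold 1.577023466972996
```

Emit:
apply_moves(
  steps=[
    [[0,-0.8,0,0,0],[0,-1.2,0,-0.5,0],[0,-1.2,0,-4.5,0],[5,-0.5,0,-5.5,0],[5,1.2,0,-5.5,0],[5,1.6,0,-5.5,0],[5,1.6,0,-5.5,0],[5,1.6,0,-5.5,0]],
  ],
)

```text
clock: 7.93
position: [0.6287, -0.0492, 0.1959]
eef_rot: [[0.946, -0.325, -0.001], [-0.325, -0.946, -0.0], [-0.001, 0.0, -1.0]]
ft_force: [-0.7, -0.5, -0.9]
finger_gap: 0.585
grasp_force: 0.0
```

```bash
python3 -c "
from sl import *
s=env.get_state();rep(s);sleeve();print(shift(s,w(.075,.126,.015)))"
```

```text
t 7.93 r 0.0734 th 0.0184 z 0.1959 f [-0.7 -0.5 -0.9] tang 0.69 rad -0.45 gap 0.585 0.0
outer r [84.5 84.2 84.3 84.5 84.3 84.6 84.3 84.6] fold 1.5754231008689932
[ 0.17 -0.02  6.99]
```

Emit:
apply_moves(
  steps=[
    [[4,0.15,0,3,0],[4,0.15,0,6,0],[4,0.15,0,7.7,0],[4,0.15,0,7.9,0],[4,0.15,0,7.9,0],[1,0.15,0,7.9,0],[1,0.15,0,7.9,0],[1,0.15,0,7.9,0],[1,0.15,0,7.9,0]],
  ],
  newtons=70,
)

```text
clock: 8.73
position: [0.6316, -0.05, 0.1192]
eef_rot: [[0.946, -0.325, 0.003], [-0.325, -0.946, -0.0], [0.003, -0.001, -1.0]]
ft_force: [-0.8, -2.5, 5.5]
finger_gap: 0.195
grasp_force: 68.2
```

```bash
cat > plan.py <<'E'
from sl import *
def rows(t0,ths,R=.0765,k=-.45,z=0):
    # commanded circle, tool frame at th=t0: x along angle ph-k*t0 (roll=k*th, + is cw)
    a=ph-k*t0; x=np.array([np.cos(a),np.sin(a)]); y=np.array([np.sin(a),-np.cos(a)])
    p0=w(R,0,t0)[:2]
    for t in ths:
        d=(w(R,0,t)[:2]-p0)*100; print([1,round(d@x,2),round(d@y,2),0,round(np.degrees(k*(t-t0)),1)],end=", ")
    print()
E
python3 -c "
from plan import *
s=env.get_state();rep(s);sleeve();print(shift(s,w(.0765,.117,.015)))
rows(.02,np.arange(.07,.53,.05))"
```

```text
t 8.73 r 0.0763 th 0.0145 z 0.1192 f [-0.8 -2.5  5.5] tang 2.64 rad 0.09 gap 0.195 68.18690657615662
outer r [84.4 84.4 84.3 84.3 84.4 84.4 84.4 84.5] fold 1.5733776099214052
[0.01 0.   0.22]
[1, np.float64(-0.02), np.float64(0.38), 0, np.float64(-1.3)], [1, np.float64(-0.06), np.float64(0.76), 0, np.float64(-2.6)], [1, np.float64(-0.12), np.float64(1.14), 0, np.float64(-3.9)], [1, np.float64(-0.2), np.float64(1.51), 0, np.float64(-5.2)], [1, np.float64(-0.29), np.float64(1.88), 0, np.float64(-6.4)], [1, np.float64(-0.41), np.float64(2.25), 0, np.float64(-7.7)], [1, np.float64(-0.54), np.float64(2.61), 0, np.float64(-9.0)], [1, np.float64(-0.69), np.float64(2.96), 0, np.float64(-10.3)], [1, np.float64(-0.86), np.float64(3.3), 0, np.float64(-11.6)], [1, np.float64(-1.04), np.float64(3.64), 0, np.float64(-12.9)],
```

Emit:
apply_moves(
  steps=[
    [[1,-0.02,0.38,-0.3,-1.3],[1,-0.06,0.76,-0.3,-2.6],[1,-0.12,1.14,-0.3,-3.9],[1,-0.2,1.51,-0.3,-5.2],[1,-0.29,1.88,-0.3,-6.4],[1,-0.41,2.25,-0.3,-7.7],[1,-0.54,2.61,-0.3,-9.0],[1,-0.69,2.96,-0.3,-10.3],[1,-0.86,3.3,-0.3,-11.6],[1,-1.04,3.64,-0.3,-12.9]],
  ],
)

```text
clock: 9.62
position: [0.6111, -0.0802, 0.1198]
eef_rot: [[0.995, -0.103, 0.005], [-0.103, -0.995, 0.001], [0.005, -0.001, -1.0]]
ft_force: [9.6, -0.3, -15.6]
finger_gap: 0.188
grasp_force: 69.8
```

```bash
python3 -c "
from plan import *
s=env.get_state();rep(s);sleeve(rep.__defaults__ or .48);print(s['eef_rot'].round(3).tolist())
rows(.52,np.arange(.57,1.03,.05))" | sed 's/np.float64(\([^)]*\))/\1/g'
```

```text
t 9.62 r 0.0760 th 0.4983 z 0.1198 f [  9.6  -0.3 -15.6] tang -6.86 rad 6.73 gap 0.188 69.82356190681458
outer r [83.8 84.4 84.9 84.8 84.7 84.9 84.8 84.9] fold 1.5939700242665837
[[0.995, -0.103, 0.005], [-0.103, -0.995, 0.001], [0.005, -0.001, -1.0]]
[1, -0.27, 0.27, 0, -1.3], [1, -0.55, 0.53, 0, -2.6], [1, -0.85, 0.77, 0, -3.9], [1, -1.15, 1.0, 0, -5.2], [1, -1.47, 1.22, 0, -6.4], [1, -1.8, 1.41, 0, -7.7], [1, -2.13, 1.59, 0, -9.0], [1, -2.48, 1.76, 0, -10.3], [1, -2.83, 1.9, 0, -11.6], [1, -3.19, 2.03, 0, -12.9],
```

```bash
sed -i 's/R=.0765,k=-.45,z=0/R=.0778,k=-.45,R0=.0765/; s/p0=w(R,0,t0)/p0=w(R0,0,t0)/; s/round(d@x,2)/float(round(d@x,2))/; s/round(d@y,2)/float(round(d@y,2))/; s/round(np.degrees(k\*(t-t0)),1)/float(round(np.degrees(k*(t-t0)),1))/' plan.py; python3 -c "
from plan import *
rows(.52,np.arange(.57,1.03,.05))"
```

```text
[1, -0.18, 0.37, 0, -1.3], [1, -0.47, 0.63, 0, -2.6], [1, -0.76, 0.88, 0, -3.9], [1, -1.08, 1.11, 0, -5.2], [1, -1.4, 1.33, 0, -6.4], [1, -1.73, 1.53, 0, -7.7], [1, -2.08, 1.71, 0, -9.0], [1, -2.43, 1.88, 0, -10.3], [1, -2.79, 2.03, 0, -11.6], [1, -3.15, 2.16, 0, -12.9],
```

Emit:
apply_moves(
  steps=[
    [[1,-0.18,0.37,0.1,-1.3],[1,-0.47,0.63,0.2,-2.6],[1,-0.76,0.88,0.2,-3.9],[1,-1.08,1.11,0.2,-5.2],[1,-1.4,1.33,0.2,-6.4],[1,-1.73,1.53,0.2,-7.7],[1,-2.08,1.71,0.2,-9.0],[1,-2.43,1.88,0.2,-10.3],[1,-2.79,2.03,0.2,-11.6],[1,-3.15,2.16,0.2,-12.9]],
  ],
)

```text
clock: 10.5
position: [0.5783, -0.0977, 0.1195]
eef_rot: [[0.993, 0.121, 0.007], [0.121, -0.993, 0.001], [0.007, -0.0, -1.0]]
ft_force: [7.7, 1.8, -4.4]
finger_gap: 0.191
grasp_force: 71.2
```

```bash
python3 -c "
from plan import *
s=env.get_state();rep(s);sleeve(.99)
rows(1.02,np.arange(1.07,1.53,.05),R0=.0778)"
```

```text
t 10.50 r 0.0758 th 0.9932 z 0.1195 f [ 7.7  1.8 -4.4] tang -7.93 rad 0.18 gap 0.191 71.18447542190552
outer r [82.  82.  84.4 93.  92.3 92.5 92.5 82.2] fold 1.7547714697014587
[1, -0.39, 0.03, 0, -1.3], [1, -0.78, 0.03, 0, -2.6], [1, -1.17, 0.02, 0, -3.9], [1, -1.55, -0.01, 0, -5.2], [1, -1.94, -0.06, 0, -6.4], [1, -2.32, -0.14, 0, -7.7], [1, -2.7, -0.23, 0, -9.0], [1, -3.07, -0.33, 0, -10.3], [1, -3.44, -0.46, 0, -11.6], [1, -3.8, -0.61, 0, -12.9],
```

Emit:
apply_moves(
  steps=[
    [[1,-0.39,0.05,0.05,-1.3],[1,-0.78,0.06,0.05,-2.6],[1,-1.17,0.05,0.05,-3.9],[1,-1.55,0.02,0.05,-5.2],[1,-1.94,-0.03,0.05,-6.4],[1,-2.32,-0.11,0.05,-7.7],[1,-2.7,-0.2,0.05,-9.0],[1,-3.07,-0.3,0.05,-10.3],[1,-3.44,-0.43,0.05,-11.6],[1,-3.8,-0.58,0.05,-12.9]],
  ],
)

```text
clock: 11.38
position: [0.5406, -0.097, 0.1194]
eef_rot: [[0.941, 0.34, 0.008], [0.34, -0.941, 0.001], [0.008, 0.002, -1.0]]
ft_force: [7.3, 0.1, -3.7]
finger_gap: 0.188
grasp_force: 71.3
```

```bash
python3 -c "
from plan import *
s=env.get_state();rep(s)
rows(1.52,np.arange(1.57,2.03,.05),R0=.078,R=.078)"
```

```text
t 11.38 r 0.0752 th 1.4978 z 0.1194 f [ 7.3  0.1 -3.7] tang -7.05 rad -1.95 gap 0.188 71.33748292922974
[1, -0.31, -0.24, 0, -1.3], [1, -0.6, -0.49, 0, -2.6], [1, -0.89, -0.76, 0, -3.9], [1, -1.16, -1.04, 0, -5.2], [1, -1.41, -1.34, 0, -6.4], [1, -1.65, -1.64, 0, -7.7], [1, -1.88, -1.96, 0, -9.0], [1, -2.08, -2.29, 0, -10.3], [1, -2.28, -2.63, 0, -11.6], [1, -2.45, -2.98, 0, -12.9],
```

Emit:
apply_moves(
  steps=[
    [[1,-0.31,-0.24,0,-1.3],[1,-0.6,-0.49,0,-2.6],[1,-0.89,-0.76,0,-3.9],[1,-1.16,-1.04,0,-5.2],[1,-1.41,-1.34,0,-6.4],[1,-1.65,-1.64,0,-7.7],[1,-1.88,-1.96,0,-9.0],[1,-2.08,-2.29,0,-10.3],[1,-2.28,-2.63,0,-11.6],[1,-2.45,-2.98,0,-12.9]],
  ],
)

```text
clock: 12.22
position: [0.5077, -0.0779, 0.1194]
eef_rot: [[0.841, 0.541, 0.009], [0.541, -0.841, -0.0], [0.007, 0.005, -1.0]]
ft_force: [8.8, -1.4, -5.8]
finger_gap: 0.189
grasp_force: 71.2
```

```bash
python3 -c "
from plan import *
s=env.get_state();rep(s)
rows(2.02,np.arange(2.04,2.23,.02),R0=.078,R=.078)
c=imaging.read_camera('side');cv2.imwrite('pics/s4.png',cv2.resize(c['color'][170:330,220:380],None,fx=3.7,fy=3.7,interpolation=3)[:,:,::-1])
"
```

```text
t 12.22 r 0.0748 th 2.0097 z 0.1194 f [ 8.8 -1.4 -5.8] tang -7.26 rad -5.10 gap 0.189 71.22454404830933
[1, -0.03, -0.15, 0, -0.5], [1, -0.06, -0.31, 0, -1.0], [1, -0.08, -0.46, 0, -1.5], [1, -0.11, -0.61, 0, -2.1], [1, -0.13, -0.77, 0, -2.6], [1, -0.14, -0.92, 0, -3.1], [1, -0.16, -1.08, 0, -3.6], [1, -0.16, -1.24, 0, -4.1], [1, -0.17, -1.39, 0, -4.6], [1, -0.17, -1.55, 0, -5.2],
```

View pics/s4.png

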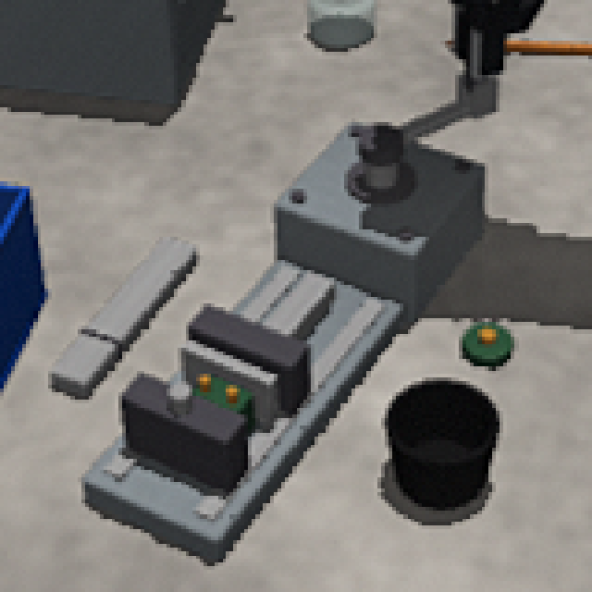

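The view shows the pad touching the green capacitor at about (225,395), with a small gap left to the backstop. From here I creep and watch the tangential force, whose baseline is about 7.2 N.

Emit:
apply_moves(
  steps=[
    [[1,-0.03,-0.15,0,-0.5],[1,-0.06,-0.31,0,-1.0],[1,-0.08,-0.46,0,-1.5],[1,-0.11,-0.61,0,-2.1],[1,-0.13,-0.77,0,-2.6]],
  ],
)

```text
clock: 12.68
position: [0.5027, -0.0724, 0.1195]
eef_rot: [[0.816, 0.577, 0.009], [0.578, -0.816, -0.0], [0.007, 0.005, -1.0]]
ft_force: [8.2, -1.9, -5.3]
finger_gap: 0.193
grasp_force: 71.2
```

```bash
python3 -c "
from plan import *
s=env.get_state();rep(s)
rows(2.12,np.arange(2.135,2.19,.015),R0=.078,R=.078)
"
```

```text
t 12.68 r 0.0747 th 2.1103 z 0.1195 f [ 8.2 -1.9 -5.3] tang -6.72 rad -5.06 gap 0.193 71.22532367706299
[1, -0.01, -0.12, 0, -0.4], [1, -0.01, -0.23, 0, -0.8], [1, -0.02, -0.35, 0, -1.2], [1, -0.02, -0.47, 0, -1.5],
```

Emit:
apply_moves(
  steps=[
    [[1,-0.01,-0.12,0,-0.4],[1,-0.01,-0.23,0,-0.8],[1,-0.02,-0.35,0,-1.2],[1,-0.02,-0.47,0,-1.5]],
  ],
)

```text
clock: 13.02
position: [0.4999, -0.0689, 0.1194]
eef_rot: [[0.801, 0.598, 0.009], [0.598, -0.801, -0.0], [0.007, 0.006, -1.0]]
ft_force: [9.9, -2.7, -6.7]
finger_gap: 0.193
grasp_force: 71.2
```

```bash
python3 -c "
from plan import *
s=env.get_state();rep(s)
for t in (2.18,2.24,2.3,2.36,2.42,2.48,2.54,2.6): rows(t,np.arange(t+.015,t+.062,.015),R0=.078,R=.078)
c=imaging.read_camera('top');P=cloud(c);e=P[...,:2]-O
y=e@[-np.sin(ph),np.cos(ph)];x=e@[np.cos(ph),np.sin(ph)];z=P[...,2]
for lx in (-.025,-.02,.02,.025):
  k=(abs(x-lx)<.004)&(y>.15)&(y<.24)&(z<.1)
  o=np.argsort(y[k]);print(lx,[(float(round(a*1000)),float(round(b*1000))) for a,b in zip(y[k][o],z[k][o])])
"
```

```text
t 13.02 r 0.0746 th 2.1697 z 0.1194 f [ 9.9 -2.7 -6.7] tang -8.06 rad -6.33 gap 0.193 71.15108728408813
[1, 0.0, -0.12, 0, -0.4], [1, 0.01, -0.23, 0, -0.8], [1, 0.01, -0.35, 0, -1.2], [1, 0.02, -0.47, 0, -1.5], 
[1, 0.01, -0.12, 0, -0.4], [1, 0.03, -0.23, 0, -0.8], [1, 0.05, -0.35, 0, -1.2], [1, 0.06, -0.46, 0, -1.5], 
[1, 0.02, -0.11, 0, -0.4], [1, 0.05, -0.23, 0, -0.8], [1, 0.08, -0.34, 0, -1.2], [1, 0.1, -0.46, 0, -1.5], 
[1, 0.03, -0.11, 0, -0.4], [1, 0.07, -0.22, 0, -0.8], [1, 0.1, -0.33, 0, -1.2], [1, 0.14, -0.45, 0, -1.5], 
[1, 0.04, -0.11, 0, -0.4], [1, 0.09, -0.22, 0, -0.8], [1, 0.13, -0.32, 0, -1.2], [1, 0.18, -0.43, 0, -1.5], 
[1, 0.05, -0.1, 0, -0.4], [1, 0.11, -0.21, 0, -0.8], [1, 0.16, -0.31, 0, -1.2], [1, 0.22, -0.41, 0, -1.5], 
[1, 0.06, -0.1, 0, -0.4], [1, 0.12, -0.2, 0, -0.8], [1, 0.19, -0.3, 0, -1.2], [1, 0.25, -0.39, 0, -1.5], 
[1, 0.07, -0.09, 0, -0.4], [1, 0.14, -0.19, 0, -0.8], [1, 0.21, -0.28, 0, -1.2], [1, 0.29, -0.37, 0, -1.5], 
-0.025 [(151.0, 57.0), (152.0, 61.0), (153.0, 62.0), (154.0, 63.0), (155.0, 64.0), (157.0, 58.0), (157.0, 60.0), (159.0, 63.0), (16
[... 3651 characters left out ...]
.0, 55.0), (183.0, 61.0), (185.0, 56.0), (192.0, 23.0), (194.0, 21.0), (195.0, 29.0), (196.0, 17.0), (197.0, 23.0), (198.0, 24.0), (199.0, 20.0), (200.0, 21.0), (200.0, 25.0), (202.0, 24.0), (204.0, 20.0), (205.0, 23.0), (206.0, 23.0), (207.0, 23.0), (208.0, 23.0), (208.0, 44.0), (208.0, 39.0), (209.0, 22.0), (209.0, 48.0), (209.0, 58.0), (209.0, 66.0), (209.0, 42.0), (210.0, 58.0), (210.0, 25.0), (211.0, 46.0), (211.0, 63.0), (211.0, 14.0), (213.0, 61.0), (216.0, 62.0), (216.0, 53.0), (217.0, 63.0), (217.0, 65.0), (219.0, 59.0), (219.0, 64.0), (221.0, 63.0), (221.0, 68.0), (223.0, 65.0), (224.0, 67.0), (226.0, 63.0), (228.0, 61.0), (228.0, 67.0), (228.0, 62.0), (230.0, 64.0), (240.0, 28.0)]
```

Depth puts the backstop face at about 209.5 mm, so contact should start near 2.15 rad. The force has just begun to rise, which agrees.

Emit:
apply_moves(
  steps=[
    [[1,0,-0.08,0,-0.2],[1,0,-0.16,0,-0.4],[1,0.01,-0.23,0,-0.8],[1,0.01,-0.23,0,-0.8]],
  ],
)

```text
clock: 13.4
position: [0.4989, -0.0674, 0.1195]
eef_rot: [[0.793, 0.609, 0.01], [0.609, -0.793, -0.001], [0.007, 0.006, -1.0]]
ft_force: [10.5, -3.9, -6.9]
finger_gap: 0.194
grasp_force: 71.1
```

```bash
python3 -c "
from plan import *
rep(env.get_state())
"
```

```text
t 13.40 r 0.0746 th 2.1941 z 0.1195 f [10.5 -3.9 -6.9] tang -9.25 rad -6.29 gap 0.194 71.07606410980225
```

Emit:
apply_moves(
  steps=[
    [[1,0,-0.08,0,0],[1,0.01,-0.16,0,0],[1,0.02,-0.24,0,0],[1,0.03,-0.31,0,0],[1,0.03,-0.31,0,0]],
  ],
)

```text
clock: 13.82
position: [0.4975, -0.0654, 0.1195]
eef_rot: [[0.793, 0.609, 0.01], [0.609, -0.793, -0.001], [0.007, 0.007, -1.0]]
ft_force: [10.4, -5.1, -7.3]
finger_gap: 0.192
grasp_force: 71.0
```

```bash
python3 -c "
from plan import *
rep(env.get_state())
"
```

```text
t 13.82 r 0.0746 th 2.2266 z 0.1195 f [10.4 -5.1 -7.3] tang -10.00 rad -5.87 gap 0.192 71.00257873535156
```

Emit:
apply_moves(
  steps=[
    [[1,0.01,-0.06,0,0],[1,0.01,-0.11,0,0],[1,0.01,-0.11,0,0]],
  ],
)

```text
clock: 14.07
position: [0.4971, -0.0647, 0.1195]
eef_rot: [[0.794, 0.608, 0.011], [0.608, -0.794, -0.001], [0.007, 0.008, -1.0]]
ft_force: [12.2, -5.8, -7.6]
finger_gap: 0.191
grasp_force: 71.0
```

```bash
python3 -c "
from plan import *
rep(env.get_state())
for i in range(6): imaging.read_camera('top'); rep(env.get_state())
"
```

```text
t 14.07 r 0.0745 th 2.2371 z 0.1195 f [12.2 -5.8 -7.6] tang -11.54 rad -7.09 gap 0.191 70.9701418876648
t 14.12 r 0.0746 th 2.2374 z 0.1195 f [11.8 -6.3 -8.6] tang -11.72 rad -6.43 gap 0.191 70.9718906879425
t 14.17 r 0.0746 th 2.2373 z 0.1195 f [12.2 -5.8 -7.7] tang -11.50 rad -7.10 gap 0.189 70.97292423248291
t 14.22 r 0.0746 th 2.2373 z 0.1195 f [12.6 -6.2 -7.9] tang -11.98 rad -7.20 gap 0.193 70.97283840179443
t 14.27 r 0.0746 th 2.2370 z 0.1195 f [11.3 -5.7 -7.7] tang -10.93 rad -6.40 gap 0.193 70.97241282463074
t 14.32 r 0.0746 th 2.2371 z 0.1195 f [12.3 -5.3 -7.4] tang -11.10 rad -7.43 gap 0.190 70.97351431846619
t 14.37 r 0.0746 th 2.2375 z 0.1195 f [12.9 -5.2 -8.3] tang -11.41 rad -7.98 gap 0.192 70.97366094589233
```

The tangential force averages 11.45 N, which means a clamping force of about 11 N. I unload the arm slightly, open and withdraw upward.

Emit:
apply_moves(
  steps=[
    [[1,0,0.08,0.05,0],[1,0,0.15,0.1,0],[1,0,0.15,0.1,0],[3,0,0.15,0.1,0],[5,0,0.15,0.1,0],[5,0,0.15,0,0],[5,0,0.15,-2,0],[5,0,0.15,-5,0],[5,0,0.15,-9,0],[5,0,0.15,-12,0]],
  ],
)

```text
clock: 15.2
position: [0.4928, -0.0637, 0.2402]
eef_rot: [[0.792, 0.61, 0.0], [0.61, -0.792, 0.0], [0.0, -0.0, -1.0]]
ft_force: [1.9, -0.4, 0.3]
finger_gap: 0.588
grasp_force: 0.0
```

```bash
python3 -c "
from plan import *
s=env.get_state();rep(s);sleeve(2.237)
c=imaging.read_camera('side');cv2.imwrite('pics/s5.png',cv2.resize(c['color'][170:330,220:380],None,fx=3.7,fy=3.7,interpolation=3)[:,:,::-1])
P=cloud(c);e=P[...,:2]-O;z=P[...,2];k=(z>.115)&(z<.165)&(np.hypot(e[...,0],e[...,1])<.1)
q=e[k];print('sleeve',k.sum(),np.median(np.hypot(*q.T)),ph+2*np.pi-np.median(np.arctan2(q[:,1],q[:,0])%(2*np.pi)),z[k].max())
for a,b in((.115,.13),(.13,.145),(.145,.165)):
  j=k&(z>a)&(z<b);print(np.round(np.median(e[j],0)*1000,1))
"
```

```text
t 15.20 r 0.0777 th 2.2789 z 0.2402 f [ 1.9 -0.4  0.3] tang -1.36 rad -1.44 gap 0.588 0.0
outer r [ nan 66.  66.5 66.2 66.5 66.4 66.2 66.2] fold 1.5716630810470336
sleeve 148 0.07023490031097585 2.305700510746642 0.1649467975843384
[-61.3 -34.8]
[-61.2 -35.2]
[-62.  -33.9]
```

View pics/s5.png

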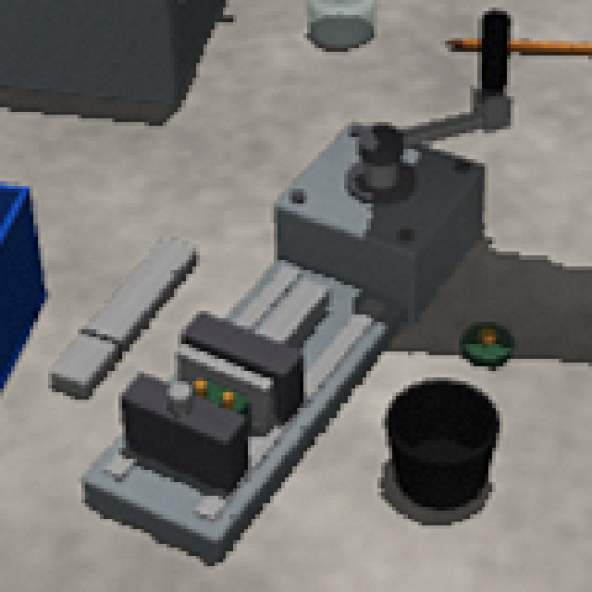

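```bash
python3 -c "
from plan import *
c=imaging.read_camera('wrist');P=cloud(c);e=P[...,:2]-O;z=P[...,2]
R=np.hypot(e[...,0],e[...,1]);k=(z>.162)&(z<.17)&(R<.1)&(R>.05)
m=cv2.minEnclosingCircle((e[k]*1000).astype(np.float32));print(k.sum(),m,np.hypot(*m[0]),ph-np.arctan2(m[0][1],m[0][0])+0)
k=(z>.092)&(z<.1)&(R<.06)&(R>.02);q=e[k].mean(0);print(k.sum(),(ph-np.arctan2(q[1],q[0]))%(2*np.pi))
"
```

```text
368 ((-62.06132125854492, -40.972259521484375), 8.877498626708984) 74.36621307187954 2.2282201273714235
451 2.220264104851068
```

```bash
python3 -c "
from workcell import env
print(env.close_job())"
```

```text
the job is handed in; nothing more can be done
None
```

I swung the grip fully upright, turned the crank until the jaw clamped the capacitor at an estimated 11 N (read from the crank force, not directly), let go and handed the job in; no verdict came back.

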